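# Put the carving gouges back in their own rests

## Robot

A 6-joint arm with a two-finger parallel gripper is mounted at the origin on the work surface. World frame = base frame: x ahead of the robot, y to its left, z up, the work surface at z = 0. Lengths are in m, angles in rad, forces in N, time in s.
With the tool pointing down it reaches from about 0.35 to 0.975 m from the base axis. Payload 4.9 kg.
Tool frame: the origin (TCP) lies between the finger pads, 19 mm behind the fingertips; this is the grasp point; z points along the fingers, y is the direction in which the jaws open and shut (so a half turn about z gives the same grasp; the last joint's range is limited). The gripper opens to 85 mm and grips with 20 to 120 N. Pads are 22 mm wide; open, the fingers measure 114 mm over their backs; the gripper's body (76 mm by 85 mm) begins 54 mm behind the grasp point. The pads swing forward as they close: fully open they stand 13 mm farther back than shut.
Start: joints at [-1.398, 0.053, 1.613, -0, 1.476, -0.119], TCP at [0.18, -0.599, 0.25] pointing down, gripper open.
Joint ranges: [-3.01, 3.01], [-1.01, 2.22], [0.06, 2.58], [-1.02, 4.17], [0.09, 2.62], [-3.14, 3.14]. Speed limits (rad/s): [2.57, 2.57, 3.14, 3.14, 3.14, 3.14].

## Interface

Orientations are given as a unit quaternion [w, x, y, z].
In Python, from workcell import arm gives the robot as it stands.
- The arm moves only by the tool send_rows, never from a script. Its argument "moves" is text: rows parted by semicolons, each of 7 numbers parted by spaces: the shift along the tool's x, y, z in m, then the turn, a rotation vector about the tool's x, y, z in degrees, then the finger opening in m, from 0 to 0.0854. A call has 1 to 12 rows; each row shifts and turns the commanded pose from where the row before left it, along the tool's axes as they then stand; what a row does not reach is not made up. A row lasts 1/8 s, in which the tool goes at most 62.5 mm and 10.7 degrees, less where a joint would pass 70% of its speed; a pose out of reach is approached as far as the arm can. A call with a gripper value outside its range is refused whole. The fingers move at their own pace and stop on an object; "force" is the grip in N (left out, the last holds). Time passes only in rows, so rows that do not move let the fingers close. It gives the time, the measured TCP pose, the force and the opening at its end, in the units of the state.
- arm.state(): the state, without advancing time (a new reading comes with each control period).
- arm.grab_frame(name): name is "scene" or "top" or "wrist"; returns a dict with "image" (400x640x3 uint8, red, green, blue), "range_z" (400x640 float32, m along the optical axis (not along the pixel's ray), 0 where there is no reading), "fx", "fy", "cx", "cy" (pixels), "k1" (the pictures are not rectified: a ray, as slopes to the right and down, at radius r is drawn at 1 + k1 r^2 times it, then the intrinsics apply), "extrinsics" (4x4, takes a point from world to camera coordinates). Camera axes: x right, y up, looking along -z (the intrinsics and any distortion apply to the point x, -y, -z); pixel columns grow to the right and rows downward; lengths in m; the calibration is good to about 2 mm. A picture is of the moment at which its call begins.
- arm.close_job(): hands the job in, once; it reports no verdict.
Trained networks look in the newest picture that a camera, given by its name, has taken for a name from the list of things; names that differ only in an ending like _2 or _b are one class to them, and where a whole thing is asked for, a point or a joint stands for the part that bears it (a point fixed in the world has none). Each returns a list of dicts, best first, with "score" (0 to 1); they miss things now and then, are a little off and sometimes report something else, mostly with a low value. They report only what shows in the picture. A call takes as long as a camera call. They do not tell look-alikes from the thing itself.
- arm.look_for(camera, label): "pixel" ([row, column] in pixels, amid what is visible of it).
The state is a dict: "time_s": time; "joints": joint angles; "qd": joint speeds; "tau": joint torques, N m; "ee_pos": TCP position; "eef_rot": TCP orientation; "wrist_force": force on the tool from outside, world axes, zero at the start; "ft_torque": the same for the moment, N m; "finger_gap": finger opening in m.
Only numpy, scipy, OpenCV 4.12 (cv2) and the standard library are available. Lean on these libraries where they do the work, as an engineer would, in place of code of your own. Each camera call takes 0.05 s, during which the arm holds its last target. There are 200 camera calls.

## Task

The three carving gouges have been left in one another's rests. Put each back in the rest painted in the colour of its handle, lying level with the handle in the wide notch and the shank in the narrow notch, and centred lengthwise in the rest much as the tools lie now; the bare-wood rest is free for parking a tool meanwhile. Lay the tools down, never drop them, and leave the mallet, sharpening stone and glue jar where they are.

Things in the scene. Friction and masses are not known exactly. Their poses are not given: they have to be found in the camera images.
- gouge_red: carving gouge, red eight-sided handle, 204 mm long, 110 g, starts in another colour's rest. Origin: on the tool axis, 40 mm above the bench, where to grip; +x to the edge, z up. Handle x -65 to 45 mm (+4 mm end button), 24 mm across flats (facing y and z); balances near x=6. Brass ferrule 19 thick to x=57, round steel shank 9 thick to 110, flat edge 10 wide to 135.
- gouge_blue: carving gouge, blue eight-sided handle, 204 mm long, 110 g, starts in another colour's rest. Origin: on the tool axis, 40 mm above the bench, where to grip; +x to the edge, z up. Handle x -65 to 45 mm (+4 mm end button), 24 mm across flats (facing y and z); balances near x=6. Brass ferrule 19 thick to x=57, round steel shank 9 thick to 110, flat edge 16 wide to 135.
- gouge_green: carving gouge, green eight-sided handle, 204 mm long, 110 g, starts in another colour's rest. Origin: on the tool axis, 40 mm above the bench, where to grip; +x to the edge, z up. Handle x -65 to 45 mm (+4 mm end button), 24 mm across flats (facing y and z); balances near x=6. Brass ferrule 19 thick to x=57, round steel shank 9 thick to 110, flat edge 13 wide to 135.
- rest_red: fixed tool rest, painted red: board 215x64x12 mm, x -79 to 136. Origin on the bench, 40 mm under a homed gouge's origin; +x to edge end, as the gouge's. Two notched saddles, 18 long, 64 wide: handle's at x=-45, notch 42 wide, floor 28 high, cheeks 40; shank's at x=85, notch 26 wide, floor 35.5, cheeks 47.5. Free finger room between them.
- rest_blue: fixed tool rest, painted blue: board 215x64x12 mm, x -79 to 136. Origin on the bench, 40 mm under a homed gouge's origin; +x to edge end, as the gouge's. Two notched saddles, 18 long, 64 wide: handle's at x=-45, notch 42 wide, floor 28 high, cheeks 40; shank's at x=85, notch 26 wide, floor 35.5, cheeks 47.5. Free finger room between them.
- rest_green: fixed tool rest, painted green: board 215x64x12 mm, x -79 to 136. Origin on the bench, 40 mm under a homed gouge's origin; +x to edge end, as the gouge's. Two notched saddles, 18 long, 64 wide: handle's at x=-45, notch 42 wide, floor 28 high, cheeks 40; shank's at x=85, notch 26 wide, floor 35.5, cheeks 47.5. Free finger room between them.
- rest_spare: fixed tool rest, dark bare wood (spare, starts empty): board 215x64x12 mm, x -79 to 136. Origin on the bench, 40 mm under a homed gouge's origin; +x to edge end, as the gouge's. Two notched saddles, 18 long, 64 wide: handle's at x=-45, notch 42 wide, floor 28 high, cheeks 40; shank's at x=85, notch 26 wide, floor 35.5, cheeks 47.5. Free finger room between them.
- mallet: bystander: round wooden carver's mallet standing on its head, handle up, 86 mm widest, 195 mm tall; origin at the centre of its underside
- stone: bystander: grey sharpening stone in a dark wooden holder, 200 x 70 x 38 mm; origin at the centre of its underside, x along its length
- glue: bystander: glue jar with yellow cap, 60 mm diameter, 85 mm tall; origin at the centre of its underside
There are look-alikes about, which are no part of the job. Of the things that look like the gouge_green, the largest one is meant.

How it is judged:
By the outcome, as a careful person would: the job done as asked, in the order asked, and still so for the second after the job is handed in, with the robot touching nothing.
It also fails if it takes over 96 s, if anything falls off the work surface, if the arm or the gripper's body presses on something with over 40 N, if the wrist force passes 120 N, or if a joint passes its speed limit or range.

## Working session

There is one attempt and no reset: what is moved stays moved. The work goes in short steps, Python scripts to look and compute and a tool call to move; the robot and the scene stay as the last step left them, time stands still between calls to the robot, and variables do not carry over. Pictures are saved under pics/ and viewed, about 12 in all and at most 16, crops included, and the job is handed in when it is done.

Besides the shell and the picture viewer there is one more tool, called after "Request:" by a JSON object that holds its "api" and its "payload". send_rows: Moves the arm, as the interface text tells. Its arguments: {"type":"object","properties":{"moves":{"type":"string"},"force":{"type":"number"}},"required":["moves"]}

```bash
mkdir -p pics; cat > h.py <<'E'
import numpy as np, cv2
from workcell import arm
def grab(n,save=None):
    f=arm.grab_frame(n)
    if save: cv2.imwrite('pics/'+save,f['image'][:,:,::-1])
    return f
def ray(f,r,c):
    x=(c-f['cx'])/f['fx'];y=(r-f['cy'])/f['fy']
    u,v=x,y
    for _ in range(20):
        k=1+f['k1']*(u*u+v*v);u,v=x/k,y/k
    return np.array([u,-v,-1.0])
def world(f,r,c,z=None):
    d=ray(f,r,c);E=np.array(f['extrinsics']);R=E[:3,:3];t=E[:3,3]
    o=-R.T@t;dw=R.T@d
    if z is None: s=np.median(f['range_z'][int(r)-1:int(r)+2,int(c)-1:int(c)+2])
    else: s=(z-o[2])/dw[2]
    return o+s*dw
def cloud(f):
    H,W=f['range_z'].shape
    c,r=np.meshgrid(np.arange(W),np.arange(H))
    x=(c-f['cx'])/f['fx'];y=(r-f['cy'])/f['fy'];u,v=x.copy(),y.copy()
    for _ in range(20):
        k=1+f['k1']*(u*u+v*v);u,v=x/k,y/k
    s=f['range_z'];P=np.stack([u*s,-v*s,-s],-1)
    E=np.array(f['extrinsics']);P=(P-E[:3,3])@E[:3,:3]
    P[s<=0]=np.nan
    return P
E
python3 - <<'E'
from h import *
for n in ('scene','top'):
    f=grab(n,n+'0.png'); print(n,f['fx'],f['k1'],np.round(f['extrinsics'],3).tolist())
    for l in ('gouge_red','gouge_blue','gouge_green','rest_red','rest_blue','rest_green','rest_spare'):
        print(l,[(np.round(d['pixel']).tolist(),round(d['score'],2),np.round(world(f,*d['pixel']),3).tolist()) for d in arm.look_for(n,l)[:5]])
print(arm.state())
E
```

```text
scene 386.18095936965096 -0.0770367835202527 [[-0.491, 0.871, -0.022, 0.195], [-0.572, -0.303, 0.762, 0.205], [0.657, 0.387, 0.647, -1.513], [0.0, 0.0, 0.0, 1.0]]
gouge_red [([207.0, 286.0], 0.57, [0.486, -0.062, 0.051])]
gouge_blue [([257.0, 375.0], 0.64, [0.545, 0.259, 0.052]), ([304.0, 435.0], 0.35, [0.636, 0.445, 0.077])]
gouge_green [([221.0, 331.0], 0.68, [0.477, 0.09, 0.051]), ([209.0, 418.0], 0.63, [0.262, 0.29, 0.014])]
rest_red [([236.0, 326.0], 0.81, [0.533, 0.105, 0.048]), ([221.0, 226.0], 0.16, [0.594, -0.22, 0.012])]
rest_blue [([221.0, 279.0], 0.9, [0.542, -0.051, 0.045]), ([304.0, 433.0], 0.74, [0.636, 0.439, 0.075]), ([260.0, 456.0], 0.48, [0.444, 0.451, 0.037])]
rest_green [([270.0, 371.0], 0.86, [0.585, 0.265, 0.042])]
rest_spare [([221.0, 228.0], 0.62, [0.592, -0.21, 0.013]), ([223.0, 332.0], 0.62, [0.479, 0.095, 0.048])]
top 362.8385540499933 -0.006653539250709693 [[-0.009, -1.0, -0.005, 0.021], [0.984, -0.01, 0.18, -0.46], [-0.18, -0.003, 0.984, -1.019], [0.0, 0.0, 0.0, 1.0]]
gouge_red [([196.0, 351.0], 0.65, [0.456, -0.081, 0.047])]
gouge_blue []
gouge_green [(
[... 369 characters left out ...]
)]
{'time_s': 0.8, 'joints': array([-1.39802178e+00,  5.27044116e-02,  1.61286702e+00, -3.04835974e-05,
        1.47598974e+00, -1.19006776e-01]), 'qd': array([-1.38894679e-03, -5.16219863e-04, -4.36226543e-05,  5.55122700e-04,
       -1.44386002e-03,  4.52678036e-05]), 'tau': array([-6.29229253e-04, -3.93646574e+01, -3.70439386e+01, -7.51845118e-05,
        5.63776139e-04, -1.37898243e-05]), 'ee_pos': array([ 0.17977483, -0.5985832 ,  0.25002056]), 'eef_rot': array([ 1.61400530e-05,  9.89376610e-01,  1.45375112e-01, -1.47448468e-05]), 'wrist_force': array([ 0.1915277 ,  0.42952408, -0.58863343]), 'ft_torque': array([ 0.02085812, -0.02863087,  0.00041334]), 'finger_gap': 0.08527936956249982}
```

View pics/top0.png

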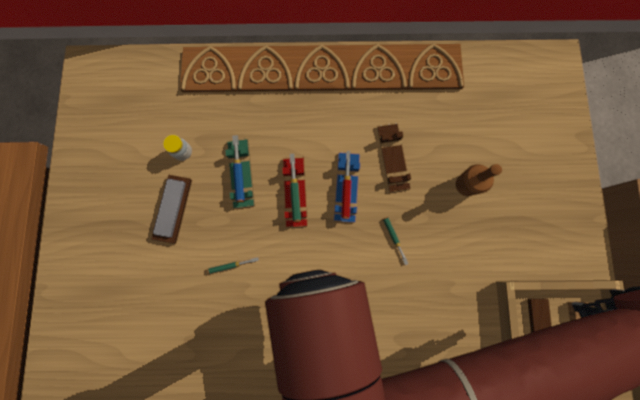

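View pics/scene0.png

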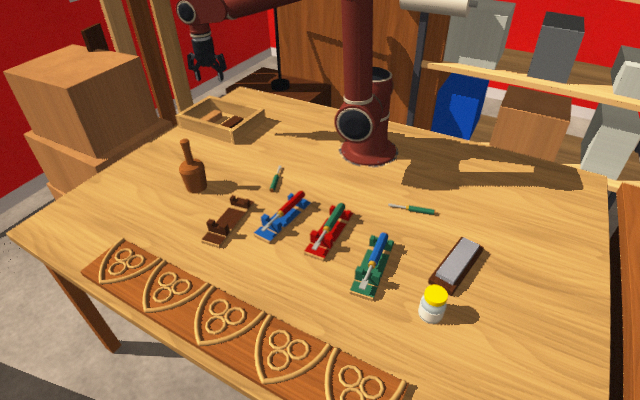

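Top view: red gouge lies in the blue rest (≈195,350), green gouge in the red rest (≈195,295), blue gouge in the green rest (≈180,238), and the spare rest is at (158,394). There are three green candidates: (195,295), (266,228) and (236,394). The one in the red rest is clearly the largest; I'll confirm that with a crop and sizes.

```bash
cat > m.py <<'E'
from h import *
def masks(im):
    h=cv2.cvtColor(im,cv2.COLOR_RGB2HSV);H,S,V=[h[...,i].astype(int) for i in range(3)]
    s=(S>130)&(V>40)
    return dict(red=s&((H<5)|(H>174)),green=s&(H>55)&(H<95),blue=s&(H>100)&(H<125))
def pca(Q):
    m=Q.mean(0);w,v=np.linalg.eigh(np.cov((Q-m).T));a=v[:,1]
    if a[0]<0:a=-a
    t=(Q-m)@a; lo,hi=np.percentile(t,[1,99]); n=np.array([-a[1],a[0]]);s=(Q-m)@n; sl,sh=np.percentile(s,[2,98])
    return m+a*(lo+hi)/2+n*(sl+sh)/2,np.degrees(np.arctan2(a[1],a[0])),hi-lo,sh-sl
E
python3 - <<'E'
from m import *
for n in ('top','scene'):
    f=grab(n);P=cloud(f);M=masks(f['image'])
    for k,m in M.items():
        num,L,st,ce=cv2.connectedComponentsWithStats(m.astype(np.uint8),connectivity=8)
        for i in range(1,num):
            Q=P[L==i];Q=Q[~np.isnan(Q[:,0])]
            if st[i,4]<25 or len(Q)<20 or abs(np.median(Q[:,1]))>.5 or not .2<np.median(Q[:,0])<.8 or np.median(Q[:,2])>.15: continue
            c,a,l,w=pca(Q[:,:2]); print(n,k,np.round(ce[i]),st[i,4],np.round(c,4),'ang%.1f len%.3f wid%.3f'%(a,l,w),'z',np.round(np.percentile(Q[:,2],[5,50,95]),3))
f=grab('top');im=f['image'][120:290,190:430,::-1]
cv2.imwrite('pics/crop.png',cv2.resize(im,None,fx=3.3,fy=3.3,interpolation=cv2.INTER_CUBIC))
E
```

```text
top red [287. 167.] 111 [0.5515 0.1077] ang3.7 len0.054 wid0.020 z [0.01  0.018 0.05 ]
top red [299. 166.] 117 [0.5532 0.0716] ang5.6 len0.053 wid0.023 z [0.01  0.014 0.049]
top red [287. 194.] 123 [0.4717 0.106 ] ang3.3 len0.077 wid0.014 z [0.01  0.012 0.016]
top red [302. 193.] 124 [0.4726 0.0629] ang3.9 len0.074 wid0.014 z [0.01  0.013 0.016]
top red [346. 199.] 259 [ 0.449  -0.0671] ang-3.3 len0.105 wid0.020 z [0.045 0.051 0.055]
top red [288. 215.] 38 [0.4046 0.1022] ang-84.9 len0.017 wid0.015 z [0.026 0.039 0.043]
top red [296. 223.] 86 [0.3826 0.0801] ang-88.0 len0.054 wid0.015 z [0.01  0.012 0.016]
top blue [342. 161.] 97 [ 0.5672 -0.0593] ang-5.2 len0.053 wid0.019 z [0.01  0.017 0.05 ]
top blue [354. 162.] 112 [ 0.5636 -0.0962] ang-4.6 len0.052 wid0.020 z [0.01  0.015 0.05 ]
top blue [238. 181.] 284 [0.5031 0.248 ] ang6.5 len0.104 wid0.023 z [0.044 0.05  0.054]
top blue [339. 188.] 113 [ 0.4869 -0.0496] ang-6.3 len0.074 wid0.013 z [0.01  0.013 0.016]
top blue [354. 188.] 110 [ 0.4834 -0.0939] ang-3.2 len0.074 wid0.013 z [0.01  0.013 0.016]
top blue [338. 209.] 29 [ 0.4205 -0
[... 1085 characters left out ...]
36 0.2338] ang9.2 len0.112 wid0.019 z [0.012 0.017 0.049]
scene green [377. 271.] 214 [0.5496 0.2722] ang8.4 len0.112 wid0.025 z [0.012 0.019 0.05 ]
scene green [363. 289.] 145 [0.6267 0.2637] ang-79.8 len0.058 wid0.028 z [0.011 0.013 0.015]
scene blue [303. 203.] 74 [ 0.4152 -0.0394] ang-18.0 len0.042 wid0.023 z [0.012 0.026 0.041]
scene blue [284. 220.] 283 [ 0.5065 -0.0578] ang0.2 len0.113 wid0.037 z [0.012 0.015 0.048]
scene blue [266. 219.] 73 [ 0.535  -0.0913] ang1.9 len0.070 wid0.031 z [0.014 0.038 0.051]
scene blue [265. 234.] 128 [ 0.5817 -0.0787] ang87.4 len0.059 wid0.028 z [0.011 0.014 0.016]
scene blue [379. 248.] 259 [0.5059 0.2515] ang5.8 len0.105 wid0.022 z [0.043 0.052 0.055]
```

View pics/crop.png

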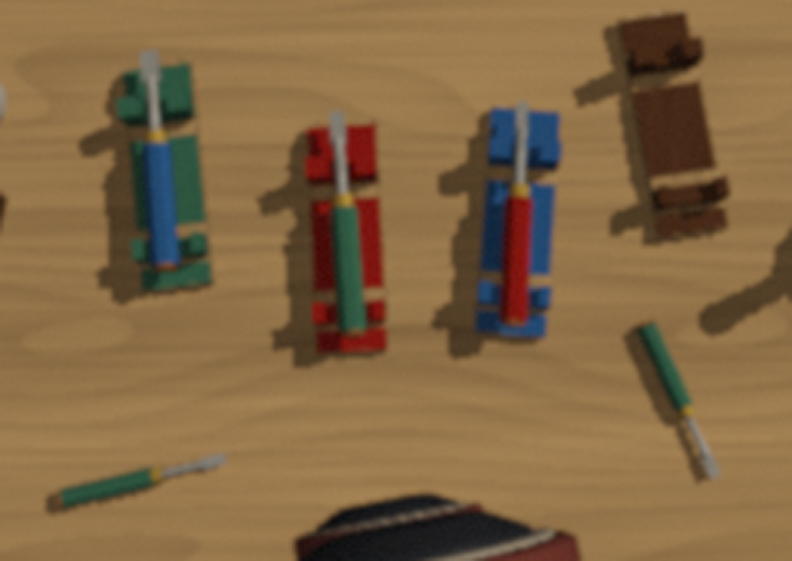

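The crop confirms it: the green gouge in the red rest has a ~105 mm handle, while the two loose green ones have ~74 mm handles. Next I'll fit the rest boards.

```bash
cat > rest.py <<'E'
from m import *
from scipy.optimize import minimize
APP=dict(blue=(.485,-.07,-4),red=(.475,.085,4),green=(.545,.245,7),spare=(.575,-.22,9))
def fit(P,ap):
    # board rect 215x64, slab z 6-17mm + everything above inside; maximise box fit by extents
    x,y,a=ap[0],ap[1],ap[2]
    Q=P.reshape(-1,3);Q=Q[~np.isnan(Q[:,0])];Q=Q[(abs(Q[:,0]-x)<.17)&(abs(Q[:,1]-y)<.065)&(Q[:,2]<.07)]
    B=Q[:,:2];inb=Q[:,2]>.006
    def cost(p):
        t=np.radians(p[2]*100);c,s=np.cos(t),np.sin(t);d=B-p[:2]
        u=d@[c,s];v=d@[-s,c]
        sd=np.maximum(abs(u)-.1075,abs(v)-.032)   # outside positive
        k=1/(1+np.exp(sd/.001))
        return ((k-inb)**2).sum()
    best=min((minimize(cost,[x+dx,y+dy,a/100],method='Nelder-Mead',options=dict(initial_simplex=[[x+dx,y+dy,a/100],[x+dx+.01,y+dy,a/100],[x+dx,y+dy+.01,a/100],[x+dx,y+dy,a/100+.03]])) for dx in(-.015,0,.02) for dy in(0,)),key=lambda r:r.fun)
    cx,cy,a=best.x;a=a*100;t=np.radians(a)
    o=np.array([cx,cy])-.0285*np.array([np.cos(t),np.sin(t)])
    return o,a,best.fun/len(B)
E
python3 - <<'E'
from rest import *
for n in('top','scene'):
    P=np.nanmedian([cloud(grab(n)) for _ in range(4)],0)
    Q=P.reshape(-1,3)
    k=(abs(Q[:,0]-.45)<.08)&(abs(Q[:,1]-.165)<.02);print(n,'bench z',np.nanmedian(Q[k,2]))
    for k,ap in APP.items():
        o,a,c=fit(P,ap);print(n,k,np.round(o,4),round(a,1),round(c,3))
E
```

```text
top bench z 0.00011632321709983158
top blue [ 0.4638 -0.0715] -5.3 0.005
top red [0.4503 0.082 ] 2.8 0.005
top green [0.5101 0.2464] 6.8 0.009
top spare [ 0.555 -0.223] 8.0 0.01
scene bench z 0.001352641944783176
scene blue [ 0.4639 -0.069 ] -5.3 0.023
scene red [0.452  0.0838] 2.9 0.018
scene green [0.512  0.2488] 7.1 0.013
scene spare [ 0.5562 -0.2188] 7.5 0.027<stdin>:3: RuntimeWarning: All-NaN slice encountered
```

```bash
cat > d.py <<'E'
import sys
from h import *
from scipy.spatial.transform import Rotation as R
def delta(x,y,z,yaw):
    s=arm.state();w=s['eef_rot'];r=R.from_quat([w[1],w[2],w[3],w[0]])
    t=np.radians(yaw);c,q=np.cos(t),np.sin(t)
    T=R.from_matrix(np.array([[c,q,0],[q,-c,0],[0,0,-1.]]))
    print('pos',np.round(s['ee_pos'],4),'t',round(s['time_s'],2),'shift',np.round(r.inv().apply(np.array([x,y,z])-s['ee_pos']),4),'rot',np.round((r.inv()*T).as_rotvec(degrees=True),2),'F',np.round(s['wrist_force'],1),'gap',round(s['finger_gap'],4))
if __name__=='__main__': delta(*map(float,sys.argv[1:5]))
E
python3 d.py 0.40 -0.07 0.25 -5
```

```text
pos [ 0.1798 -0.5986  0.25  ] t 1.35 shift [ 0.363  -0.4429  0.    ] rot [ 0.   -0.   21.72] F [ 0.1 -0.4 -0.6] gap 0.0853
```

Request:
{"api": "send_rows", "payload": {"moves": "0.030 -0.037 0 0 0 0 0.06;0.030 -0.037 0 0 0 0 0.06;0.030 -0.037 0 0 0 0 0.06;0.030 -0.037 0 0 0 0 0.06;0.030 -0.037 0 0 0 0 0.06;0.030 -0.037 0 0 0 0 0.06;0.030 -0.037 0 0 0 0 0.06;0.030 -0.037 0 0 0 0 0.06;0.030 -0.037 0 0 0 0 0.06;0.030 -0.037 0 0 0 0 0.06;0.030 -0.037 0 0 0 0 0.06;0.033 -0.036 0 0 0 0 0.06"}}

```text
time_s: 2.85
ee_pos: [0.4004, -0.0684, 0.2504]
eef_rot: [0.0, 0.989, 0.145, 0.001]
wrist_force: [0.8, 0.6, -0.1]
finger_gap: 0.0601
```

Request:
{"api": "send_rows", "payload": {"moves": "0 0 0 0 0 7.2 0.06;0 0 0 0 0 7.2 0.06;0 0 0 0 0 7.3 0.06;0 0 0 0 0 0 0.06;0 0 0 0 0 0 0.06"}}

```text
time_s: 3.48
ee_pos: [0.4, -0.0699, 0.2501]
eef_rot: [0.0, 0.999, -0.043, 0.0]
wrist_force: [-0.4, -0.2, -0.2]
finger_gap: 0.0599
```

```bash
python3 - <<'E'
from rest import *
f=grab('wrist','w1.png');P=cloud(f)
M=masks(f['image'])
Q=P.reshape(-1,3)
for k,m in M.items():
    q=P[m&(P[...,2]>.042)];print(k,len(q), [np.round(v,4) for v in pca(q[:,:2])] if len(q)>300 else '')
o,a,c=fit(P,APP['blue']);print(o,a,c)
E
python3 d.py 0.466 -0.069 0.04 -4
```

```text
red 2851 [array([0.4963, 0.0076]), np.float64(59.4173), np.float64(0.2314), np.float64(0.0932)]
green 0 
blue 2849 [array([0.5282, 0.0743]), np.float64(-82.1621), np.float64(0.3638), np.float64(0.1028)]
[ 0.46523696 -0.0693194 ] -5.387288111506676 0.0031228091310255067
pos [ 0.4    -0.0699  0.2501] t 3.52 shift [ 0.0656 -0.0066  0.2101] rot [ 0.   -0.01 -0.91] F [-0.4  0.5 -0.3] gap 0.0599
```

View pics/w1.png

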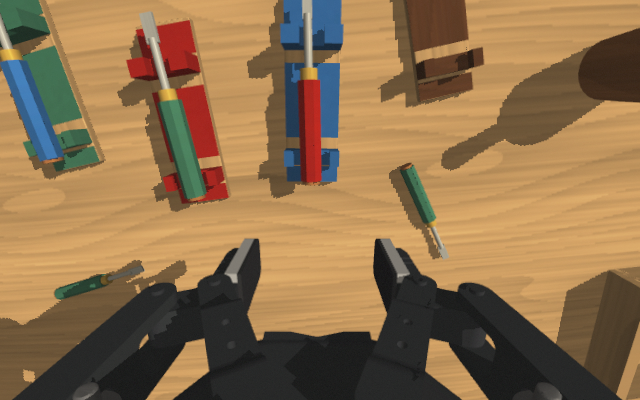

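The wrist view shows the red handle at (310,130) in the blue rest. The fingers are clear of everything. Next I'll measure the handle.

```bash
cat > gouge.py <<'E'
from rest import *
def gouge(f,P,col,near):
    m=masks(f['image'])[col]&(P[...,2]>.030)&(P[...,2]<.07)&(np.hypot(P[...,0]-near[0],P[...,1]-near[1])<.13)
    n,L,st,_=cv2.connectedComponentsWithStats(m.astype(np.uint8))
    i=1+np.argmax(st[1:,4]);Q=P[L==i];Q=Q[Q[:,2]>np.percentile(Q[:,2],95)-.006] # top faces
    c,a,l,w=pca(Q[:,:2]);t=np.radians(a);z=Q[:,2]
    u=(Q[:,:2]-c)@[np.cos(t),np.sin(t)];hi=u>l/4;lo=u<-l/4
    print(col,'origin',np.round(c+.01*np.array([np.cos(t),np.sin(t)]),4),'yaw %.1f len %.3f wid %.3f topz %.4f'%(a,l,w,np.median(z)),'z butt/ferrule',np.round([np.median(z[lo]),np.median(z[hi])],4))
E
python3 - <<'E'
from gouge import *
f=grab('wrist');P=cloud(f)
gouge(f,P,'red',(.455,-.069));gouge(f,P,'green',(.445,.083));gouge(f,P,'blue',(.505,.25))
for k in('red','spare','green'): print(k,fit(P,APP[k]))
f=grab('top');P=cloud(f);gouge(f,P,'red',(.455,-.069))
E
```

```text
red origin [ 0.4618 -0.0671] yaw -3.8 len 0.107 wid 0.020 topz 0.0511 z butt/ferrule [0.0511 0.051 ]Traceback (most recent call last):
  File "<stdin>", line 3, in <module>
  File "gouge.py", line 5, in gouge
    i=1+np.argmax(st[1:,4]);Q=P[L==i];Q=Q[Q[:,2]>np.percentile(Q[:,2],95)-.006] # top faces
        ~~~~~~~~~^^^^^^^^^^
    return _wrapfunc(a, 'argmax', axis=axis, out=out, **kwds)
    return bound(*args, **kwds)
ValueError: attempt to get argmax of an empty sequence
```

```bash
sed -i "s/green=s&/green=(S>90)\&(V>35)\&/" m.py; python3 d.py 0.465 -0.067 0.04 -4; python3 - <<'E'
from gouge import *
f=grab('wrist');P=cloud(f)
for c,n in (('green',(.445,.083)),('blue',(.505,.25))):
    try: gouge(f,P,c,n)
    except Exception as e: print(e)
for k in('red','spare'): print(k,fit(P,APP[k]))
E
```

```text
pos [ 0.4    -0.0699  0.25  ] t 3.58 shift [ 0.0645 -0.0085  0.2101] rot [ 0.   -0.01 -0.93] F [ 0.  -0.5  0.6] gap 0.0601
green origin [0.4546 0.0815] yaw 4.4 len 0.106 wid 0.019 topz 0.0511 z butt/ferrule [0.0513 0.051 ]
blue origin [0.5144 0.2472] yaw 6.1 len 0.106 wid 0.015 topz 0.0509 z butt/ferrule [0.0508 0.0509]
red (array([0.45295768, 0.08328046]), np.float64(3.061129380147026), np.float64(0.014765661185407713))
spare (array([ 0.55757936, -0.2212145 ]), np.float64(7.698861120458261), np.float64(0.011789638824426792))
```

Request:
{"api": "send_rows", "payload": {"moves": "0.032 -0.0045 0 0 0 0 0.06;0.0325 -0.004 0.02 0 0 -0.9 0.06;0 0 0.04 0 0 0 0.06;0 0 0.05 0 0 0 0.06;0 0 0.04 0 0 0 0.06;0 0 0.03 0 0 0 0.06;0 0 0.02 0 0 0 0.06;0 0 0.009 0 0 0 0.06;0 0 0 0 0 0 0.06"}}

```text
time_s: 4.75
ee_pos: [0.4648, -0.067, 0.0408]
eef_rot: [-0.0, 0.999, -0.036, -0.0]
wrist_force: [-0.1, -0.3, -0.7]
finger_gap: 0.0597
```

Request:
{"api": "send_rows", "payload": {"moves": "0 0 0 0 0 0 0.01;0 0 0 0 0 0 0.01;0 0 0 0 0 0 0.01;0 0 0 0 0 0 0.01;0 0 0 0 0 0 0.01;0 0 -0.01 0 0 0 0.01;0 0 -0.025 0 0 0 0.01;0 0 -0.04 0 0 0 0.01;0 0 -0.04 0 0 0 0.01;0 0 0 0 0 0 0.01", "force": 50}}

```text
time_s: 6.0
ee_pos: [0.4672, -0.0676, 0.1601]
eef_rot: [0.001, 0.999, -0.036, 0.004]
wrist_force: [0.0, -0.1, -1.4]
finger_gap: 0.0231
```

```bash
python3 d.py 0.559 -0.221 0.041 7.7; python3 - <<'E'
from gouge import *
f=grab('wrist','w2.png')
E
```

```text
pos [ 0.4672 -0.0676  0.1601] t 6.0 shift [0.1016 0.1462 0.1201] rot [  0.14  -0.42 -11.78] F [ 0.  -0.1 -1.4] gap 0.0231
```

View pics/w2.png

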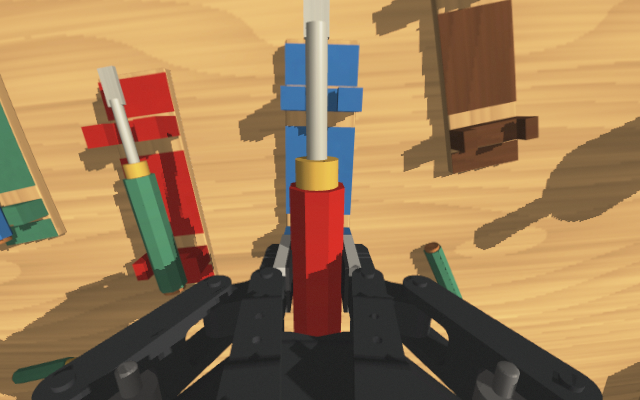

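Request:
{"api": "send_rows", "payload": {"moves": "0.015 0.02 0 0 0 0 0.01;0.026 0.037 0 0 0 0 0.01;0.026 0.037 0 0 0 0 0.01;0.022 0.034 0 0 0 0 0.01;0.014 0.018 0 0 -0.4 0 0.01;0 0 0 0 0 -4 0.01;0 0 0 0 0 -4.8 0.01;0 0 0 0 0 -3 0.01;0 0 0 0 0 0 0.01;0 0 0 0 0 0 0.01"}}

```text
time_s: 7.3
ee_pos: [0.5566, -0.2196, 0.1546]
eef_rot: [-0.001, 0.998, 0.067, -0.004]
wrist_force: [1.0, -0.7, -1.2]
finger_gap: 0.0231
```

```bash
python3 d.py 0.5605 -0.2207 0.041 7.7; python3 - <<'E'
from gouge import *
f=grab('wrist','w3.png');P=cloud(f)
print('spare',fit(P,APP['spare']))
# held tool: red handle + steel along axis, relative to TCP
s=arm.state();m=(P[...,2]>.12)&(P[...,2]<.2)
t=np.radians(7.7);a=np.array([np.cos(t),np.sin(t)]);n=np.array([-a[1],a[0]])
D=P[...,:2]-s['ee_pos'][:2];u=D@a;v=D@n
q=masks(f['image'])['red']&m
print('red u range',np.percentile(u[q],[1,99]),'v',np.median(v[q]))
for lo in(.02,.05,.065,.09,.12):
    k=m&(abs(v)<.012)&(u>lo)&(u<lo+.015);print(lo,k.sum(),np.round(np.median(v[k]),4),np.round(np.percentile(P[...,2][k],90),4))
E
```

```text
pos [ 0.5566 -0.2196  0.1546] t 7.3 shift [0.0047 0.002  0.1135] rot [-0.16  0.5  -0.02] F [ 1.  -0.7 -1.2] gap 0.0231
spare (array([ 0.55842209, -0.22104619]), np.float64(7.972719388422528), np.float64(0.0040451673975199776))
red u range [-0.03105719  0.04080246] v -0.00023130834203736322
0.02 1752 0.0002 0.1643
0.05 1036 0.0002 0.1605
0.065 798 0.0002 0.1563
0.09 996 0.0002 0.1559
  return _methods._mean(a, axis=axis, dtype=dtype,
  ret = ret.dtype.type(ret / rcount)
Traceback (most recent call last):
IndexError: index -1 is out of bounds for axis 0 with size 0
```

View pics/w3.png

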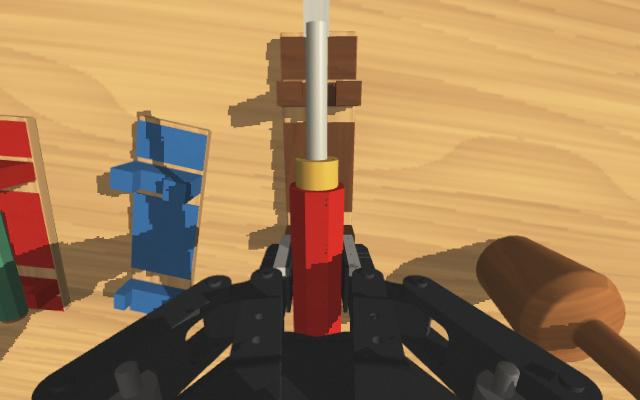

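Request:
{"api": "send_rows", "payload": {"moves": "0.0055 0.0017 0.01 0 0.4 0 0.01;0 0 0.025 0 0 0 0.01;0 0 0.03 0 0 0 0.01;0 0 0.02 0 0 0 0.01;0 0 0.012 0 0 0 0.01;0 0 0.006 0 0 0 0.01;0 0 0.004 0 0 0 0.01;0 0 0 0 0 0 0.01;0 0 0 0 0 0 0.01"}}

```text
time_s: 8.48
ee_pos: [0.5635, -0.221, 0.0498]
eef_rot: [-0.0, 0.998, 0.067, 0.001]
wrist_force: [-0.7, -0.3, -0.5]
finger_gap: 0.023
```

```bash
python3 d.py 0.5624 -0.2205 0.042 7.9
```

```text
pos [ 0.5635 -0.221   0.0498] t 8.47 shift [-0.001  -0.0006  0.0078] rot [-0.04 -0.07 -0.18] F [-0.7 -0.3 -0.5] gap 0.023
```

Request:
{"api": "send_rows", "payload": {"moves": "0 0 0.003 0 0 0 0.01;0 0 0.002 0 0 0 0.01;0 0 0 0 0 0 0.01;0 0 0 0 0 0 0.01"}}

```text
time_s: 8.98
ee_pos: [0.5629, -0.2208, 0.0439]
eef_rot: [-0.001, 0.998, 0.067, 0.0]
wrist_force: [0.2, 0.6, -1.2]
finger_gap: 0.0231
```

Request:
{"api": "send_rows", "payload": {"moves": "0 0 0.001 0 0 0 0.01;0 0 0.001 0 0 0 0.01;0 0 0 0 0 0 0.01"}}

```text
time_s: 9.35
ee_pos: [0.5631, -0.2208, 0.0423]
eef_rot: [-0.001, 0.998, 0.067, 0.0]
wrist_force: [-1.4, 0.7, 1.5]
finger_gap: 0.0231
```

Request:
{"api": "send_rows", "payload": {"moves": "0 0 0.001 0 0 0 0.01;0 0 0 0 0 0 0.01;0 0 0 0 0 0 0.01"}}

```text
time_s: 9.72
ee_pos: [0.5631, -0.2208, 0.0423]
eef_rot: [-0.001, 0.998, 0.067, -0.0]
wrist_force: [-5.4, 2.5, 6.9]
finger_gap: 0.0228
```

Contact is seated at 7 N. I'll release gently and rise.

Request:
{"api": "send_rows", "payload": {"moves": "0 0 0 0 0 0 0.03;0 0 0 0 0 0 0.04;0 0 0 0 0 0 0.055;0 0 0 0 0 0 0.06;0 0 0 0 0 0 0.06;0 0 -0.02 0 0 0 0.06;0 0 -0.04 0 0 0 0.06;0 0 -0.04 0 0 0 0.06;0 0 -0.05 0 0 0 0.06;-0.03 0 -0.03 0 0 0 0.06;-0.03 0 0 0 0 0 0.06;0 0 0 0 0 0 0.06"}}

```text
time_s: 11.22
ee_pos: [0.5028, -0.2295, 0.2232]
eef_rot: [0.0, 0.998, 0.067, 0.001]
wrist_force: [0.3, 0.1, 0.2]
finger_gap: 0.0602
```

```bash
python3 - <<'E'
from gouge import *
f=grab('wrist');P=cloud(f);gouge(f,P,'red',(.55,-.22));print(fit(P,APP['spare']),fit(P,APP['blue']))
f=grab('top');P=cloud(f);gouge(f,P,'red',(.55,-.22));print(fit(P,APP['spare']))
E
python3 d.py 0.48 0.243 0.20 6.1
```

```text
red origin [ 0.5595 -0.2216] yaw 7.9 len 0.106 wid 0.020 topz 0.0512 z butt/ferrule [0.0512 0.0511]
(array([ 0.55640986, -0.22128673]), np.float64(7.916443158935974), np.float64(0.0030837210242095577)) (array([ 0.4662655 , -0.07000535]), np.float64(-5.214785837268159), np.float64(0.012028041761825953))
red origin [ 0.5853 -0.2174] yaw -8.2 len 0.046 wid 0.018 topz 0.0516 z butt/ferrule [0.05   0.0521]
(array([ 0.5566348 , -0.22275153]), np.float64(8.01425262503201), np.float64(0.01624035145017117))
pos [ 0.5037 -0.2291  0.222 ] t 11.32 shift [ 0.0397 -0.471   0.0223] rot [-0.03 -0.09  1.6 ] F [0.1 0.1 0.4] gap 0.06
```

Request:
{"api": "send_rows", "payload": {"moves": "0.002 -0.03 0 0 0 0 0.06;0.002 -0.05 0 0 0 0 0.06;0.002 -0.05 0 0 0 0 0.06;0.002 -0.05 0 0 0 0 0.06;0.002 -0.05 0 0 0 0 0.06;0.002 -0.05 0 0 0 0 0.06;0.002 -0.05 0 0 0 0 0.06;0.002 -0.05 0 0 0 0 0.06;0.002 -0.05 0 0 0 0 0.06;0.002 -0.038 0 0 0 1.6 0.06;0 0 0 0 0 0 0.06;0 0 0 0 0 0 0.06"}}

```text
time_s: 12.82
ee_pos: [0.4606, 0.2374, 0.2215]
eef_rot: [-0.0, 0.999, 0.054, -0.0]
wrist_force: [-0.1, -0.8, -0.8]
finger_gap: 0.0603
```

```bash
python3 - <<'E'
from gouge import *
f=grab('wrist');P=cloud(f);gouge(f,P,'blue',(.505,.247));gouge(f,P,'green',(.445,.083));print(fit(P,APP['green']),fit(P,APP['red']))
E
python3 d.py 0.517 0.2475 0.041 6.1
```

```text
blue origin [0.5144 0.2508] yaw 6.1 len 0.106 wid 0.020 topz 0.0512 z butt/ferrule [0.0513 0.0511]
green origin [0.4553 0.0834] yaw 3.9 len 0.106 wid 0.019 topz 0.0516 z butt/ferrule [0.0514 0.0516]
(array([0.51123253, 0.24812818]), np.float64(6.880356970286392), np.float64(0.0032241899105875387)) (array([0.45346694, 0.08368669]), np.float64(3.091849603733985), np.float64(0.014072945533769157))
pos [0.4607 0.237  0.2215] t 12.88 shift [ 0.0572 -0.0043  0.1805] rot [-0.06  0.02  0.01] F [-0.3  0.6  0.2] gap 0.0602
```

Request:
{"api": "send_rows", "payload": {"moves": "0.03 -0.004 0 0 0 0 0.06;0.029 -0.004 0.02 0 0 0 0.06;0 0 0.04 0 0 0 0.06;0 0 0.045 0 0 0 0.06;0 0 0.035 0 0 0 0.06;0 0 0.025 0 0 0 0.06;0 0 0.0145 0 0 0 0.06;0 0 0 0 0 0 0.06;0 0 0 0 0 0 0.06"}}

```text
time_s: 14.0
ee_pos: [0.5194, 0.2519, 0.0436]
eef_rot: [-0.001, 0.999, 0.053, 0.001]
wrist_force: [0.3, 0.5, 0.5]
finger_gap: 0.0601
```

Request:
{"api": "send_rows", "payload": {"moves": "0 0 0 0 0 0 0.01;0 0 0 0 0 0 0.01;0 0 0 0 0 0 0.01;0 0 0 0 0 0 0.01;0 0 0 0 0 0 0.01;0 0 -0.01 0 0 0 0.01;0 0 -0.025 0 0 0 0.01;0 0 -0.04 0 0 0 0.01;0 0 -0.04 0 0 0 0.01;0 0 0 0 0 0 0.01;0 0 0 0 0 0 0.01"}}

```text
time_s: 15.38
ee_pos: [0.5174, 0.2514, 0.1559]
eef_rot: [-0.0, 0.999, 0.053, -0.001]
wrist_force: [-0.3, 0.1, -1.5]
finger_gap: 0.0233
```

```bash
python3 d.py 0.469 -0.0705 0.16 -5.3
```

```text
pos [0.5174 0.2514 0.1559] t 15.38 shift [-0.0825  0.3149 -0.0043] rot [-0.04  0.11 11.42] F [-0.3  0.1 -1.5] gap 0.0233
```

Request:
{"api": "send_rows", "payload": {"moves": "-0.006 0.022 0 0 0 0 0.01;-0.01 0.038 0 0 0 0 0.01;-0.01 0.038 0 0 0 0 0.01;-0.01 0.038 0 0 0 0 0.01;-0.01 0.038 0 0 0 0 0.01;-0.01 0.038 0 0 0 0 0.01;-0.01 0.038 0 0 0 0 0.01;-0.009 0.038 0 0 0 0 0.01;-0.0065 0.027 0 0 0 3.8 0.01;0 0 0 0 0 3.8 0.01;0 0 0 0 0 3.8 0.01;0 0 0 0 0 0 0.01"}}

```text
time_s: 16.88
ee_pos: [0.4693, -0.0706, 0.155]
eef_rot: [-0.001, 0.999, -0.046, -0.002]
wrist_force: [0.0, -0.9, -1.4]
finger_gap: 0.0229
```

Request:
{"api": "send_rows", "payload": {"moves": "0 0 0.01 0 0 0 0.01;0 0 0 0 0 0 0.01;0 0 0 0 0 0 0.01"}}

```text
time_s: 17.25
ee_pos: [0.4706, -0.07, 0.1463]
eef_rot: [-0.001, 0.999, -0.046, -0.0]
wrist_force: [0.4, -0.1, -0.4]
finger_gap: 0.0225
```

```bash
cat > held.py <<'E'
import sys
from gouge import *
def held(col,yaw,rest):
    f=grab('wrist');P=cloud(f);s=arm.state();p=s['ee_pos']
    t=np.radians(yaw);a=np.array([np.cos(t),np.sin(t)]);n=np.array([-a[1],a[0]])
    D=P[...,:2]-p[:2];u=D@a;v=D@n;m=abs(P[...,2]-p[2])<.03
    q=masks(f['image'])[col]&m&(abs(v)<.02)
    x0=.045-np.percentile(u[q],99)
    o,ang,c=fit(P,APP[rest]);print('tcp at tool x',round(x0,4),'v',np.median(v[q]),'rest',o,ang,c)
    for lo,h in((.02,.012),(.07,.0045),(.09,.0045)):
        k=m&(abs(v)<.012)&(u>lo)&(u<lo+.015);print(lo,'axis below tcp',np.round(p[2]-np.percentile(P[...,2][k],90)+h,4))
    r=np.radians(ang);return o+x0*np.array([np.cos(r),np.sin(r)]),ang
from d import delta
o,a=held(sys.argv[1],float(sys.argv[2]),sys.argv[3]);print('target',o,a);delta(*o,.043,a)
E
python3 held.py blue -5.3 blue
```

```text
tcp at tool x 0.0049 v -0.00014608710930280806 rest [ 0.46708529 -0.06947929] -5.374456221386561 0.0038922876309349817
0.02 axis below tcp 0.0033
0.07 axis below tcp 0.0036
0.09 axis below tcp 0.0038
target [ 0.47192776 -0.06993486] -5.374456221386561
pos [ 0.4708 -0.0701  0.1466] t 17.3 shift [ 1.100e-03 -1.000e-04  1.036e-01] rot [-0.08  0.02  0.12] F [-0.   0.1 -1.9] gap 0.0234
```

Request:
{"api": "send_rows", "payload": {"moves": "0 0 0.01 0 0 0 0.01;0 0 0.025 0 0 0 0.01;0 0 0.03 0 0 0 0.01;0 0 0.02 0 0 0 0.01;0 0 0.01 0 0 0 0.01;0 0 0.004 0 0 0 0.01;0 0 0.002 0 0 0 0.01;0 0 0 0 0 0 0.01;0 0 0 0 0 0 0.01"}}

```text
time_s: 18.42
ee_pos: [0.4713, -0.0702, 0.0464]
eef_rot: [-0.001, 0.999, -0.046, 0.001]
wrist_force: [0.5, 1.2, -0.9]
finger_gap: 0.0229
```

Request:
{"api": "send_rows", "payload": {"moves": "0 0 0 0 0 0 0.01;0 0 0.001 0 0 0 0.01;0 0 0 0 0 0 0.01"}}

```text
time_s: 18.8
ee_pos: [0.4707, -0.07, 0.0446]
eef_rot: [-0.001, 0.999, -0.046, -0.0]
wrist_force: [-0.4, -0.5, -1.4]
finger_gap: 0.023
```

Request:
{"api": "send_rows", "payload": {"moves": "0 0 0.001 0 0 0 0.01;0 0 0.0005 0 0 0 0.01;0 0 0 0 0 0 0.01"}}

```text
time_s: 19.18
ee_pos: [0.4708, -0.07, 0.0433]
eef_rot: [-0.001, 0.999, -0.046, -0.0]
wrist_force: [-1.2, -0.4, 1.0]
finger_gap: 0.0232
```

Request:
{"api": "send_rows", "payload": {"moves": "0 0 0.0005 0 0 0 0.01;0 0 0 0 0 0 0.01;0 0 0 0 0 0 0.01"}}

```text
time_s: 19.55
ee_pos: [0.4709, -0.07, 0.0433]
eef_rot: [-0.001, 0.999, -0.046, -0.0]
wrist_force: [-3.0, 1.0, 5.9]
finger_gap: 0.0228
```

Request:
{"api": "send_rows", "payload": {"moves": "0 0 0 0 0 0 0.03;0 0 0 0 0 0 0.04;0 0 0 0 0 0 0.055;0 0 0 0 0 0 0.06;0 0 0 0 0 0 0.06;0 0 -0.02 0 0 0 0.06;0 0 -0.04 0 0 0 0.06;0 0 -0.045 0 0 0 0.06;0 0 -0.05 0 0 0 0.06;-0.025 0 -0.02 0 0 0 0.06;-0.025 0 0 0 0 0 0.06;0 0 0 0 0 0 0.06"}}

```text
time_s: 21.05
ee_pos: [0.4205, -0.0656, 0.2179]
eef_rot: [-0.001, 0.999, -0.046, 0.001]
wrist_force: [-0.3, 0.4, -0.1]
finger_gap: 0.0603
```

```bash
python3 - <<'E'
from gouge import *
f=grab('wrist');P=cloud(f);gouge(f,P,'blue',(.455,-.07));print(fit(P,APP['blue']))
E
python3 d.py 0.40 0.08 0.215 4
```

```text
blue origin [ 0.4664 -0.0697] yaw -5.3 len 0.106 wid 0.020 topz 0.0511 z butt/ferrule [0.0512 0.0511]
(array([ 0.46687518, -0.06953924]), np.float64(-5.408833541565344), np.float64(0.003154952913393639))
pos [ 0.421  -0.0657  0.2177] t 21.1 shift [-0.0344 -0.1431  0.0028] rot [-0.07 -0.05 -9.3 ] F [ 0.2 -0.4 -0.1] gap 0.0601
```

Blue is home to within 1 mm. Green next.

Request:
{"api": "send_rows", "payload": {"moves": "-0.007 -0.03 0 0 0 0 0.06;-0.01 -0.043 0 0 0 0 0.06;-0.01 -0.043 0 0 0 0 0.06;-0.0075 -0.027 0 0 0 -3 0.06;0 0 0 0 0 -3.3 0.06;0 0 0 0 0 -3 0.06;0 0 0 0 0 0 0.06;0 0 0 0 0 0 0.06"}}

```text
time_s: 22.1
ee_pos: [0.4001, 0.0799, 0.2176]
eef_rot: [-0.001, 0.999, 0.035, -0.0]
wrist_force: [-0.6, -0.2, 0.0]
finger_gap: 0.0596
```

```bash
python3 - <<'E'
from gouge import *
f=grab('wrist');P=cloud(f);gouge(f,P,'green',(.445,.083));print(fit(P,APP['red']))
E
python3 d.py 0.459 0.0838 0.042 4
```

```text
green origin [0.4547 0.0828] yaw 4.3 len 0.106 wid 0.019 topz 0.0513 z butt/ferrule [0.0513 0.0512]
(array([0.45145866, 0.08370979]), np.float64(2.75399627121239), np.float64(0.0030197759635948425))
pos [0.4    0.0798 0.2177] t 22.15 shift [0.0592 0.0004 0.1756] rot [-0.08  0.03 -0.03] F [ 0.1 -0.4  0.9] gap 0.0601
```

Request:
{"api": "send_rows", "payload": {"moves": "0.03 0.0005 0 0 0 0 0.06;0.029 0.0005 0.02 0 0 0 0.06;0 0 0.04 0 0 0 0.06;0 0 0.045 0 0 0 0.06;0 0 0.035 0 0 0 0.06;0 0 0.023 0 0 0 0.06;0 0 0.0125 0 0 0 0.06;0 0 0 0 0 0 0.06;0 0 0 0 0 0 0.06"}}

```text
time_s: 23.28
ee_pos: [0.4598, 0.0833, 0.0436]
eef_rot: [-0.001, 0.999, 0.035, 0.001]
wrist_force: [0.7, 0.4, 0.9]
finger_gap: 0.0601
```

Request:
{"api": "send_rows", "payload": {"moves": "0 0 0 0 0 0 0.01;0 0 0 0 0 0 0.01;0 0 0 0 0 0 0.01;0 0 0 0 0 0 0.01;0 0 0 0 0 0 0.01;0 0 -0.01 0 0 0 0.01;0 0 -0.025 0 0 0 0.01;0 0 -0.04 0 0 0 0.01;0 0 -0.04 0 0 0 0.01;0 0 0 0 0 0 0.01;0 0 0 0 0 0 0.01"}}

```text
time_s: 24.65
ee_pos: [0.458, 0.0831, 0.1564]
eef_rot: [-0.001, 0.999, 0.035, -0.001]
wrist_force: [0.1, -0.2, -1.7]
finger_gap: 0.0229
```

```bash
python3 d.py 0.5156 0.2486 0.15 6.9
```

```text
pos [0.458  0.0831 0.1564] t 24.65 shift [ 0.0691 -0.161   0.0066] rot [-0.09  0.09 -2.88] F [ 0.1 -0.2 -1.7] gap 0.0229
```

Request:
{"api": "send_rows", "payload": {"moves": "0.009 -0.02 0 0 0 0 0.01;0.016 -0.037 0 0 0 0 0.01;0.016 -0.037 0.003 0 0 0 0.01;0.016 -0.037 0.003 0 0 0 0.01;0.012 -0.03 0 0 0 0 0.01;0 0 0 0 0 -2.9 0.01;0 0 0 0 0 0 0.01;0 0 0 0 0 0 0.01;0 0 0 0 0 0 0.01"}}

```text
time_s: 25.78
ee_pos: [0.516, 0.2481, 0.1511]
eef_rot: [-0.001, 0.998, 0.06, -0.0]
wrist_force: [-0.1, -0.6, -0.7]
finger_gap: 0.0229
```

```bash
python3 held.py green 6.9 green
```

```text
tcp at tool x 0.0049 v -0.000873135287465782 rest [0.51355705 0.2484134 ] 6.883221520205014 0.0039152809090867435
0.02 axis below tcp 0.0034
0.07 axis below tcp 0.0036
0.09 axis below tcp 0.0037
target [0.51846061 0.24900534] 6.883221520205014
pos [0.5162 0.2482 0.1514] t 25.82 shift [ 0.0024 -0.0004  0.1084] rot [-0.08  0.02 -0.02] F [-0.  -0.2 -1.5] gap 0.0225
```

Request:
{"api": "send_rows", "payload": {"moves": "0.0015 0 0.01 0 0 0 0.01;0 0 0.025 0 0 0 0.01;0 0 0.03 0 0 0 0.01;0 0 0.024 0 0 0 0.01;0 0 0.011 0 0 0 0.01;0 0 0.004 0 0 0 0.01;0 0 0.002 0 0 0 0.01;0 0 0 0 0 0 0.01;0 0 0 0 0 0 0.01;0 0 0 0 0 0 0.01"}}

```text
time_s: 27.08
ee_pos: [0.5181, 0.249, 0.0461]
eef_rot: [-0.001, 0.998, 0.06, 0.0]
wrist_force: [-0.8, -0.3, -1.3]
finger_gap: 0.0231
```

Request:
{"api": "send_rows", "payload": {"moves": "0 0 0.001 0 0 0 0.01;0 0 0 0 0 0 0.01;0 0 0 0 0 0 0.01"}}

```text
time_s: 27.45
ee_pos: [0.5177, 0.2489, 0.0446]
eef_rot: [-0.001, 0.998, 0.06, -0.0]
wrist_force: [0.4, 0.3, -0.6]
finger_gap: 0.0232
```

Request:
{"api": "send_rows", "payload": {"moves": "0 0 0.001 0 0 0 0.01;0 0 0.0005 0 0 0 0.01;0 0 0 0 0 0 0.01"}}

```text
time_s: 27.82
ee_pos: [0.5179, 0.2489, 0.0434]
eef_rot: [-0.001, 0.998, 0.06, 0.0]
wrist_force: [-1.3, -0.1, 2.2]
finger_gap: 0.023
```

Request:
{"api": "send_rows", "payload": {"moves": "0 0 0.0005 0 0 0 0.01;0 0 0 0 0 0 0.01;0 0 0 0 0 0 0.01"}}

```text
time_s: 28.2
ee_pos: [0.5179, 0.2489, 0.0434]
eef_rot: [-0.001, 0.998, 0.06, -0.0]
wrist_force: [-3.3, -1.6, 4.5]
finger_gap: 0.0231
```

Request:
{"api": "send_rows", "payload": {"moves": "0 0 0 0 0 0 0.03;0 0 0 0 0 0 0.04;0 0 0 0 0 0 0.055;0 0 0 0 0 0 0.06;0 0 0 0 0 0 0.06;0 0 -0.02 0 0 0 0.06;0 0 -0.04 0 0 0 0.06;0 0 -0.045 0 0 0 0.06;0 0 -0.05 0 0 0 0.06;-0.025 0 -0.02 0 0 0 0.06;-0.025 0 0 0 0 0 0.06;0 0 0 0 0 0 0.06"}}

```text
time_s: 29.7
ee_pos: [0.4677, 0.2428, 0.2195]
eef_rot: [-0.001, 0.998, 0.061, 0.001]
wrist_force: [0.1, 0.1, -0.2]
finger_gap: 0.0604
```

```bash
python3 - <<'E'
from gouge import *
f=grab('wrist','w4.png');P=cloud(f);gouge(f,P,'green',(.505,.247));print(fit(P,APP['green']))
E
python3 d.py 0.505 -0.229 0.215 7.9
```

```text
green origin [0.5135 0.248 ] yaw 7.0 len 0.106 wid 0.019 topz 0.0513 z butt/ferrule [0.0513 0.0513]
(array([0.51343383, 0.24836504]), np.float64(6.811868883393302), np.float64(0.0035899501296758353))
pos [0.4683 0.2428 0.2189] t 29.75 shift [-0.0205  0.4727  0.003 ] rot [-0.1  -0.14 -0.96] F [ 0.3  0.  -0.3] gap 0.0602
```

Green is home. Now the red gouge from the spare rest.

Request:
{"api": "send_rows", "payload": {"moves": "-0.002 0.03 0 0 0 0 0.06;-0.002 0.05 0 0 0 0 0.06;-0.002 0.05 0 0 0 0 0.06;-0.002 0.05 0 0 0 0 0.06;-0.002 0.05 0 0 0 0 0.06;-0.002 0.05 0 0 0 0 0.06;-0.002 0.05 0 0 0 0 0.06;-0.002 0.05 0 0 0 0 0.06;-0.002 0.05 0 0 0 0 0.06;-0.002 0.043 0 0 0 -1 0.06;0 0 0 0 0 0 0.06;0 0 0 0 0 0 0.06"}}

```text
time_s: 31.25
ee_pos: [0.5054, -0.2293, 0.2167]
eef_rot: [-0.001, 0.998, 0.069, -0.0]
wrist_force: [-0.0, -0.5, 0.5]
finger_gap: 0.06
```

```bash
python3 - <<'E'
from gouge import *
f=grab('wrist');P=cloud(f);gouge(f,P,'red',(.55,-.22));print(fit(P,APP['spare']))
E
python3 d.py 0.5635 -0.221 0.042 7.9
```

```text
red origin [ 0.5593 -0.2215] yaw 7.9 len 0.107 wid 0.020 topz 0.0511 z butt/ferrule [0.0512 0.051 ]
(array([ 0.5565678 , -0.22127591]), np.float64(7.904762851091346), np.float64(0.0031232814256584806))
pos [ 0.5054 -0.2287  0.2167] t 31.3 shift [0.0586 0.0008 0.1747] rot [-0.12  0.01  0.05] F [ 0.   0.6 -0.5] gap 0.0601
```

Request:
{"api": "send_rows", "payload": {"moves": "0.03 0.0005 0 0 0 0 0.06;0.0285 0.0005 0.02 0 0 0 0.06;0 0 0.04 0 0 0 0.06;0 0 0.045 0 0 0 0.06;0 0 0.035 0 0 0 0.06;0 0 0.022 0 0 0 0.06;0 0 0.0125 0 0 0 0.06;0 0 0 0 0 0 0.06;0 0 0 0 0 0 0.06"}}

```text
time_s: 32.42
ee_pos: [0.5643, -0.2222, 0.0439]
eef_rot: [-0.0, 0.998, 0.069, 0.001]
wrist_force: [-0.4, -0.1, 0.3]
finger_gap: 0.06
```

Request:
{"api": "send_rows", "payload": {"moves": "0 0 0 0 0 0 0.01;0 0 0 0 0 0 0.01;0 0 0 0 0 0 0.01;0 0 0 0 0 0 0.01;0 0 0 0 0 0 0.01;0 0 -0.01 0 0 0 0.01;0 0 -0.025 0 0 0 0.01;0 0 -0.04 0 0 0 0.01;0 0 -0.04 0 0 0 0.01;0 0 0 0 0 0 0.01;0 0 0 0 0 0 0.01"}}

```text
time_s: 33.8
ee_pos: [0.5626, -0.2217, 0.1561]
eef_rot: [-0.001, 0.998, 0.069, -0.001]
wrist_force: [0.2, 0.5, -2.0]
finger_gap: 0.0231
```

```bash
python3 d.py 0.4565 0.084 0.15 2.8
```

```text
pos [ 0.5626 -0.2217  0.1561] t 33.8 shift [-0.0629 -0.3174  0.0071] rot [-0.15  0.09  5.12] F [ 0.2  0.5 -2. ] gap 0.0231
```

Request:
{"api": "send_rows", "payload": {"moves": "-0.005 -0.025 0 0 0 0 0.01;-0.008 -0.04 0 0 0 0 0.01;-0.008 -0.04 0 0 0 0 0.01;-0.008 -0.04 0 0 0 0 0.01;-0.008 -0.04 0 0 0 0 0.01;-0.008 -0.04 0 0 0 0 0.01;-0.008 -0.04 0.003 0 0 0 0.01;-0.006 -0.03 0.003 0 0 0 0.01;-0.004 -0.022 0 0 0 2.6 0.01;0 0 0 0 0 2.5 0.01;0 0 0 0 0 0 0.01;0 0 0 0 0 0 0.01"}}

```text
time_s: 35.3
ee_pos: [0.4566, 0.083, 0.1506]
eef_rot: [-0.001, 1.0, 0.025, -0.001]
wrist_force: [-0.2, -1.2, -1.4]
finger_gap: 0.0231
```

Request:
{"api": "send_rows", "payload": {"moves": "0 0 0 0 0 0 0.01;0 0 0 0 0 0 0.01"}}

```text
time_s: 35.55
ee_pos: [0.4573, 0.0829, 0.1518]
eef_rot: [-0.001, 1.0, 0.024, -0.0]
wrist_force: [-0.5, -0.6, -1.0]
finger_gap: 0.023
```

```bash
python3 held.py red 2.8 red
```

```text
tcp at tool x 0.0046 v -0.0002723189942011549 rest [0.45353124 0.0838113 ] 2.8693810991050577 0.0037747884789490318
0.02 axis below tcp 0.0034
0.07 axis below tcp 0.0036
0.09 axis below tcp 0.0036
target [0.45807693 0.08403914] 2.8693810991050577
pos [0.4574 0.0829 0.1519] t 35.6 shift [ 0.0007 -0.0009  0.1089] rot [-0.08 -0.   -0.07] F [ 0.  -0.1 -1.1] gap 0.0226
```

Request:
{"api": "send_rows", "payload": {"moves": "0.0005 -0.001 0.01 0 0 0 0.01;0 0 0.025 0 0 0 0.01;0 0 0.03 0 0 0 0.01;0 0 0.024 0 0 0 0.01;0 0 0.011 0 0 0 0.01;0 0 0.004 0 0 0 0.01;0 0 0.002 0 0 0 0.01;0 0 0 0 0 0 0.01;0 0 0 0 0 0 0.01;0 0 0 0 0 0 0.01"}}

```text
time_s: 36.85
ee_pos: [0.4581, 0.0843, 0.0463]
eef_rot: [-0.001, 1.0, 0.025, 0.0]
wrist_force: [-0.7, -0.2, -1.6]
finger_gap: 0.0228
```

Request:
{"api": "send_rows", "payload": {"moves": "0 0 0.001 0 0 0 0.01;0 0 0 0 0 0 0.01;0 0 0 0 0 0 0.01"}}

```text
time_s: 37.22
ee_pos: [0.4577, 0.0843, 0.0449]
eef_rot: [-0.001, 1.0, 0.025, -0.0]
wrist_force: [0.5, -0.6, -1.7]
finger_gap: 0.0231
```

Request:
{"api": "send_rows", "payload": {"moves": "0 0 0.001 0 0 0 0.01;0 0 0.0005 0 0 0 0.01;0 0 0 0 0 0 0.01"}}

```text
time_s: 37.6
ee_pos: [0.4578, 0.0843, 0.0435]
eef_rot: [-0.001, 1.0, 0.025, -0.0]
wrist_force: [-0.4, 0.2, 0.7]
finger_gap: 0.0229
```

Request:
{"api": "send_rows", "payload": {"moves": "0 0 0.0005 0 0 0 0.01;0 0 0 0 0 0 0.01;0 0 0 0 0 0 0.01"}}

```text
time_s: 37.98
ee_pos: [0.4578, 0.0843, 0.0435]
eef_rot: [-0.001, 1.0, 0.025, -0.0]
wrist_force: [-2.9, 0.1, 5.0]
finger_gap: 0.0228
```

Request:
{"api": "send_rows", "payload": {"moves": "0 0 0 0 0 0 0.03;0 0 0 0 0 0 0.04;0 0 0 0 0 0 0.055;0 0 0 0 0 0 0.06;0 0 0 0 0 0 0.06;0 0 -0.02 0 0 0 0.06;0 0 -0.04 0 0 0 0.06;0 0 -0.045 0 0 0 0.06;0 0 -0.05 0 0 0 0.06;-0.025 0 -0.02 0 0 0 0.06;-0.025 0 0 0 0 0 0.06;0 0 0 0 0 0 0.06"}}

```text
time_s: 39.48
ee_pos: [0.4073, 0.0817, 0.2181]
eef_rot: [-0.001, 1.0, 0.025, 0.001]
wrist_force: [0.1, 0.4, 0.6]
finger_gap: 0.06
```

```bash
python3 - <<'E'
from gouge import *
f=grab('wrist','w5.png');P=cloud(f)
for c,n in(('red',(.45,.084)),('blue',(.455,-.07)),('green',(.505,.247))):
    try: gouge(f,P,c,n);print(fit(P,APP[c]))
    except Exception as e: print(c,e)
grab('scene','s5.png')
E
```

```text
red origin [0.4532 0.0842] yaw 3.1 len 0.106 wid 0.020 topz 0.0512 z butt/ferrule [0.0511 0.051 ]
(array([0.45323042, 0.08385474]), np.float64(2.7745885155840924), np.float64(0.0033302761463369756))
blue origin [ 0.467  -0.0692] yaw -5.3 len 0.106 wid 0.020 topz 0.0512 z butt/ferrule [0.0512 0.0511]
(array([ 0.46616637, -0.06938803]), np.float64(-5.150781272592207), np.float64(0.015735286119817414))
green origin [0.5135 0.2471] yaw 7.2 len 0.107 wid 0.019 topz 0.0511 z butt/ferrule [0.0509 0.051 ]
(array([0.51243595, 0.24819845]), np.float64(7.297123577107365), np.float64(0.013342042261946404))
```

View pics/w5.png

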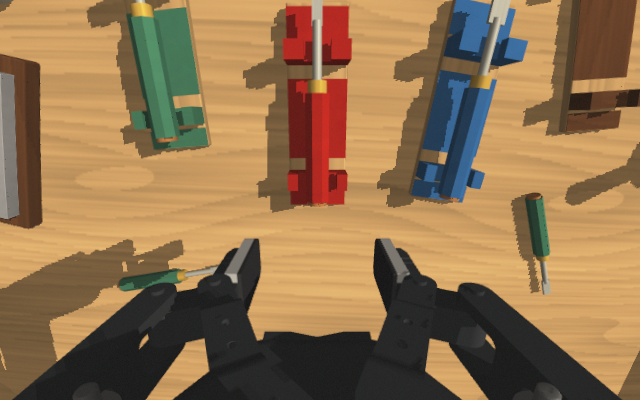

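View pics/s5.png

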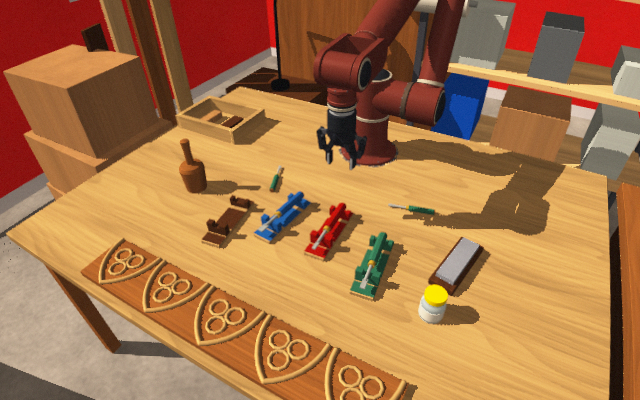

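Each gouge lies in the rest of its own colour: wrist view (320,140) red, (470,130) blue, (155,80) green. The spare is empty and the bystanders haven't moved. Handing in.

```bash
python3 -c "
from workcell import arm
print(arm.close_job())"
```

```text
the job is handed in; nothing more can be done
None
```

All three gouges are back in the rests of their own colours, and the job was handed in at about 40 s of the 96 s allowed. I parked red in the spare rest, then moved blue, green and finally red home. Each was lowered until light contact (about 4.5–7 N) before release.

- **Last wrist-camera check:** each gouge's origin is within about 1.5 mm and 0.5° of its rest's. Handle tops read 51 mm at both ends, so the tools lie level; the expected height is 52 mm.
- **Scene picture:** the spare rest is empty. The mallet, stone, glue jar and the two small green look-alikes appear where they were, judged by eye.
- **Disagreements:** one top-camera reading of red in the spare rest came out wrong, showing only a 46 mm length. I put that down to the arm blocking the view and relied on the wrist camera, which agreed with the rest to 3 mm. The cameras otherwise differed by 2–4 mm, which is well inside the notch clearance.

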